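# Shake the small bearing balls out of a turret dispenser

## Robot

A 6-joint arm with a two-finger parallel gripper is mounted at the origin on the work surface. World frame = base frame: x ahead of the robot, y to its left, z up, the work surface at z = 0. Lengths are in m, angles in rad, forces in N, time in s.
With the tool pointing down it reaches from about 0.4 to 0.825 m from the base axis. Payload 7 kg.
Tool frame: the origin (TCP) lies midway between the tips of the shut fingers; the grasp point (between the pads) lies 19 mm behind it; z points along the fingers, y is the line along which they close (so a half turn about z gives the same grasp; the last joint's range is limited). The gripper opens to 88 mm and grips with 3 to 60 N. Pads are 19 mm wide; open, the fingers measure 130 mm over their backs; the gripper's body (78 mm by 193 mm) begins 47 mm behind the grasp point.
Start: joints at [0.288, 0.359, 0.012, 0, -1.224, -0.288], TCP at [0.675, -0, 0.227] pointing down, gripper open.
Joint ranges: [-3.07, 3.07], [-1.43, 2.12], [-1.02, 1.25], [-3.03, 1.67], [-3.05, -0], [-3.03, 3.03]. Speed limits (rad/s): [2.39, 2.39, 3.01, 3.14, 3.14, 3.14].

## Interface

Orientations are given as a rotation vector (axis times angle).
In Python, from plant import move_ptp, servo_line, goto_joints, let_go, gripper_close, hold, inverse_kinematics, snapshot, MotionError, job_done, get_time, get_joints, get_joint_vel, get_tau, get_eef_pos, get_ee_rot, get_wrist_force, get_ft_torque, get_opening, get_finger_force gives the robot as it stands. The module is installed in compiled form; this text tells all that it offers. Calls block until the motion is done:
- move_ptp(position, orientation): joint-space move of the TCP to a pose.
- servo_line(position, rot=None, v=0.15, guard=None): straight line of the TCP; rot=None keeps the orientation; v is the mean speed in m/s. With guard (N) it stops when the force on the tool has changed by that much, and returns True; else False.
- goto_joints(angles): joint-space move.
- let_go() and gripper_close(): open the fingers fully, or close them until they stop; the grip force is fixed at half the most.
- hold(seconds).
- inverse_kinematics(position, orientation): joint angles nearest the present ones, or None.
- snapshot(name): name is "scene" or "side" or "wrist"; returns a dict with "frame" (420x560x3 uint8, red, green, blue), "fx", "fy", "cx", "cy" (pixels), "rvec" (rotation vector, rad) and "tvec" (3), from world to camera coordinates, as OpenCV has them; the wrist camera has in their place "tool_from_camera" (4x4, takes a point from camera to tool coordinates, whose origin is the TCP and whose axes are the flange's). Camera axes: x right, y down, z forward; pixel columns grow to the right and rows downward; lengths in m; the calibration is good to about 2 mm. A picture is of the moment at which its call begins: read the wrist's pose just before it. There is no depth.
A pose or a line that the arm cannot do raises MotionError and nothing moves.
- job_done(): hands the job in; it is judged then, once.
Readings, each from a call of its own:
- get_time(): time.
- get_joints(): joint angles.
- get_joint_vel(): joint speeds.
- get_tau(): joint torques, N m.
- get_eef_pos(): TCP position.
- get_ee_rot(): TCP orientation.
- get_wrist_force(): force on the tool from outside, world axes, zero at the start.
- get_ft_torque(): the same for the moment, N m.
- get_opening(): finger opening in m.
- get_finger_force(): force on a finger pad.
Only numpy, scipy, OpenCV 4.12 (cv2) and the standard library are available. Lean on these libraries where they do the work, as an engineer would, in place of code of your own. Each camera call takes 0.05 s, during which the arm holds its last target. There are 200 camera calls.

## Task

With the clear dispenser still leaning at rest, turn its yellow cap by the black knob until the middle-sized hole stands over the bore; then pull the red bail towards the robot to tip the dispenser until all three small steel balls have rolled out into the white tray in front of it, the big black ball staying in the bore. Finally swing the dispenser fully back to its rest stop and let go, leaving the bottle, spray can, screwdriver and tape roll where they stand.

Things in the scene. Friction and masses are not known exactly. Their poses are not given: they have to be found in the camera images.
- dispenser: Fixed stand: dark steel base plate 245 x 122 x 10 mm, two grey side plates (y = +-53 mm, 40 mm wide in x, 142 mm high), a white catch tray on its front. Origin on the bench straight below the axle; x points from the tray to the back (away from the robot at yaw 0), y along the axle, z up. Its yaw varies by +-0.3 rad.
- trunnion (a point): Middle of the axle (along the dispenser's y), 125 mm above the bench, about which the clear canister tips. The canister is a block of 84 x 84 mm, 72 mm along its own axis, centred on the axle, with the yellow cap on its upper end.
- tray (a point): Centre of the catch tray's inner floor, 14 mm above the bench and 81.5 mm in front of the axle. Tray 153 (x) x 94 (y) x 30 mm outside, 4 mm walls and floor, rim 40 mm above the bench. Axes as the dispenser's.
- canister (a joint): Tipping, rad. 0 = at the rest stop, where the canister's axis leans 30 degrees (0.524 rad) from vertical towards the tray (dispenser's -x, robot's side). Grows as the cap end comes down over the tray: lean = 0.524 + this value. Level at 1.05, balls roll out from about 1.2, hard stop at 1.75. Friction hinge (0.3 N m): stays where it is left.
- bail (a point): Middle of the red round grip bar, 14 mm thick, 132 mm long along the dispenser's y, fixed to the canister by two arms 115 mm from the axle, 75 degrees behind the canister's axis: at rest 81 mm behind and 81 mm above the axle, at full tip 55 degrees in front of upright. Pinched across from above by vertical fingers it turns in the grip; moving it takes about 3 N.
- turret (a joint): Angle of the yellow cap, rad, counter-clockwise positive looking at its outer face; stops at -0.1 and 5.1. Over the bore stands: at 0 none, at pi/2 the small hole (9 mm), at pi the middle one (19 mm), at 3 pi/2 the large one (27 mm). Starts between 0 and 1.1; friction 0.08 N m, stays where left. Small balls pass the middle hole within 0.09 rad of pi.
- knob_top (a point): Outer end of the black knob bar, on the cap's axis, 66 mm from the axle. Bar 36 long, 12 wide, 24 mm high on the 92 mm wide, 5 mm thick cap. With turret = 0 it lies in the dispenser's upright x-z plane, its white mark towards the bore (robot's side). The point's z is the cap's axis, outwards; its x is along the bar, away from the mark.
- outlet (a point): Point on the canister under the cap, over the bore on its tray side, 28.5 mm off the cap's axis, where the balls leave. The round bore is 24 mm wide and 66 mm deep, its centre line 24 mm off the axis.
- medium_hole (a point): Centre of the middle-sized hole (19 mm) at the cap's underside, 28.5 mm off the cap's axis; it coincides with outlet when turret = pi.
- bore_end (a point): Where the centre of the big ball lies at the bottom of the bore.
- ball_a_center (a point): Centre of the first small steel ball, 14 mm, 11 g. It starts in the bore.
- ball_b_center (a point): Centre of the second small steel ball, 14 mm, 11 g. It starts in the bore.
- ball_c_center (a point): Centre of the third small steel ball, 14 mm, 11 g. It starts in the bore, nearest the cap.
- big_ball_center (a point): Centre of the big black ball, 22 mm, 43 g, polished and slippery like the small ones (friction about 0.2), at the bottom of the bore under them: it passes only the large hole.
- flux_bottle: Loose blue bottle with a white cap, 52 mm wide, 130 mm high, to the left of the dispenser; leave alone. Origin at the centre of its foot.
- spray_can: Loose white and red spray can, 60 mm wide, 170 mm high, to the left; leave alone. Origin at the centre of its foot.
- screwdriver: Loose orange screwdriver, 160 mm long, lying to the right of the dispenser; leave alone. Its origin lies underneath it.
- tape_roll: Loose yellow roll of tape, 70 mm wide, 18 mm high, lying to the right; leave alone. Origin at the centre of its underside.

How it is judged:
By the outcome, as a careful person would: the job done as asked, in the order asked, and still so for the second after the job is handed in, with the robot touching nothing.
It also fails if it takes over 67 s, if anything falls off the work surface, if the arm or the gripper's body presses on something with over 40 N, if the wrist force passes 120 N, or if a joint passes its speed limit or range.

## Working session

There is one attempt and no reset: what is moved stays moved. The work goes in short steps, each a Python script; the robot and the scene stay as the last script left them, time stands still between calls to the robot, and variables do not carry over. Pictures are saved under pics/ and viewed, at most 10 in all, crops included, and the job is handed in when it is done.

```bash
mkdir -p pics; python3 - <<'E'
from plant import *
import cv2,numpy as np,pickle
S={}
for n in("scene","side","wrist"):
    s=snapshot(n);S[n]=s
    print(n,{k:np.round(v,4).tolist() for k,v in s.items() if k!="frame"})
S['eef']=(get_eef_pos(),get_ee_rot());print(S['eef'],get_time())
pickle.dump(S,open('s0.pkl','wb'))
cv2.imwrite('pics/a.png',S['scene']['frame'][:,:,::-1]);cv2.imwrite('pics/b.png',S['side']['frame'][:,:,::-1])
E
```

```text
scene {'fx': 386.4849, 'fy': 386.4849, 'cx': 281.0515, 'cy': 207.4825, 'rvec': [1.7281, 1.7225, -0.7753], 'tvec': [-0.0483, -0.3006, 1.3832]}
side {'fx': 489.8106, 'fy': 489.8106, 'cx': 285.6666, 'cy': 213.6361, 'rvec': [2.2735, -0.5239, 0.2005], 'tvec': [-0.5305, 0.3136, 1.0688]}
wrist {'fx': 354.0318, 'fy': 354.0318, 'cx': 273.1619, 'cy': 211.8831, 'tool_from_camera': [[-0.0009, -0.9569, -0.2903, 0.0812], [1.0, -0.0009, -0.0002, -0.0003], [-0.0001, -0.2903, 0.9569, -0.1594], [0.0, 0.0, 0.0, 1.0]]}
(array([ 6.74635532e-01, -6.49091062e-05,  2.25847151e-01]), array([ 2.22055470e+00, -2.22089968e+00, -1.26623370e-03])) 0.15
```

View pics/a.png

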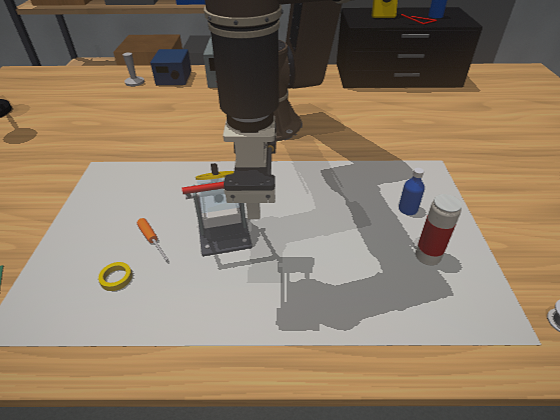

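View pics/b.png

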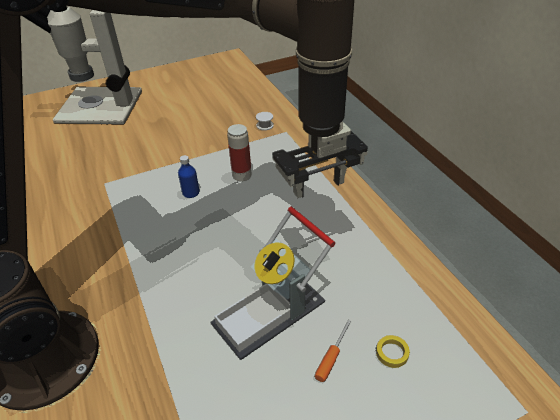

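The scene view is partly hidden by the arm. The side view shows the whole dispenser: the red bail runs from about (291,210) to (332,243), the yellow cap is at (274,262) and the tray near (255,325). I'll fix the pose from the bail and cap by casting rays.

```bash
cat > h.py <<'E'
from plant import *
import cv2,numpy as np
from scipy.spatial.transform import Rotation as R
def ray(s,uv,eef=None):
    d=np.array([(uv[0]-s['cx'])/s['fx'],(uv[1]-s['cy'])/s['fy'],1.])
    if 'rvec' in s:
        r=R.from_rotvec(s['rvec']).as_matrix();return -r.T@s['tvec'],r.T@d
    T=s['tool_from_camera'];r=R.from_rotvec(eef[1]).as_matrix()
    return eef[0]+r@T[:3,3],r@T[:3,:3]@d
def onz(s,uv,z,eef=None):
    o,d=ray(s,uv,eef);return o+d*(z-o[2])/d[2]
def project(s,p,eef=None):
    if 'rvec' in s:c=R.from_rotvec(s['rvec']).apply(p)+s['tvec']
    else:
        T=s['tool_from_camera'];r=R.from_rotvec(eef[1]).as_matrix()
        c=T[:3,:3].T@(r.T@(np.array(p)-eef[0])-T[:3,3])
    return s['fx']*c[0]/c[2]+s['cx'],s['fy']*c[1]/c[2]+s['cy']
def mask(s,lo,hi):
    return cv2.inRange(cv2.cvtColor(s['frame'],cv2.COLOR_RGB2HSV),lo,hi)
def blobs(m):
    n,l,st,c=cv2.connectedComponentsWithStats(m);return sorted([(int(st[i,4]),c[i].round(1).tolist(),(l==i).astype(np.uint8)) for i in range(1,n) if st[i,4]>25],key=lambda b:-b[0])
def ends(b):
    ys,xs=np.nonzero(b);p=np.c_[xs,ys].astype(float);m=p.mean(0);_,_,v=np.linalg.svd(p-m,full_matrices=False)
    t=(p-m)@v[0];return m+v[0]*t.min(),m+v[0]*t.max()
E
python3 - <<'E'
from h import *
import pickle
S=pickle.load(open('s0.pkl','rb'));s=S['side']
red=cv2.bitwise_or(mask(s,(0,170,90),(5,255,255)),mask(s,(174,170,90),(180,255,255)))
for a,c,b in blobs(red)[:4]:
    e=ends(b);P=[onz(s,x,.206) for x in e];print(a,c,e,P)
    d=P[0]-P[1];d*=np.sign(d[1]);L=np.linalg.norm(d);yaw=np.arctan2(-d[0],d[1]);m=(P[0]+P[1])/2
    print('len',L,'yaw',yaw,'axle',m[:2]-.081*np.array([np.cos(yaw),np.sin(yaw)]))
for a,c,b in blobs(mask(s,(22,150,120),(34,255,255)))[:4]: 
    ys,xs=np.nonzero(b);h=cv2.convexHull(np.c_[xs,ys].astype(np.int32))
    el=cv2.fitEllipse(h);print('yel',a,c,el,onz(s,el[0],.1614))
f=s['frame'][:,:,::-1]
cv2.imwrite('pics/c.png',cv2.resize(f[195:365,200:370],(600,600),interpolation=cv2.INTER_CUBIC))
cv2.imwrite('pics/d.png',S['wrist']['frame'][:,:,::-1])
E
```

```text
289 [311.0, 226.0] (array([289.07733387, 207.90653073]), array([331.89641279, 243.33384614])) [array([ 0.59550995, -0.01085382,  0.206     ]), array([ 0.62770637, -0.14895349,  0.206     ])]
len 0.14180312787360771 yaw 0.2290476110077744 axle [ 0.53272363 -0.09829471]
yel 871 [273.3, 263.1] ((273.94708251953125, 262.72930908203125), (36.48236846923828, 42.62675476074219), 37.480186462402344) [ 0.51236098 -0.10761503  0.1614    ]
yel 358 [392.8, 349.7] ((392.7888488769531, 349.56524658203125), (27.16324234008789, 33.13066482543945), 113.68046569824219) [ 0.61895142 -0.39186669  0.1614    ]
```

View pics/c.png

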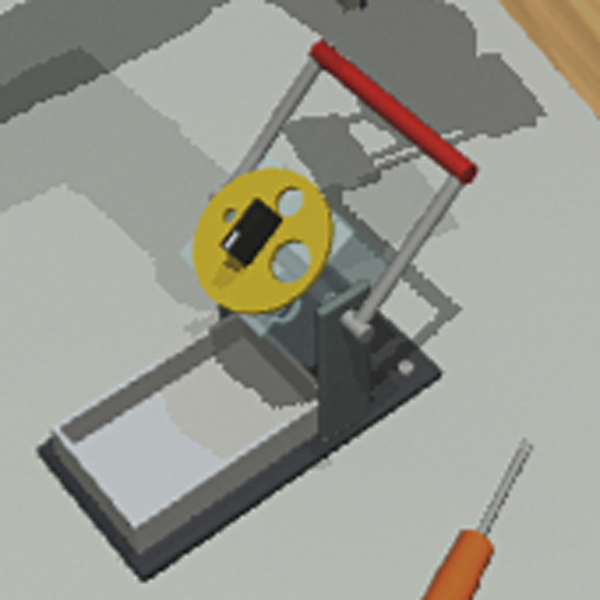

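The crop shows the cap with the large hole at about full-frame pixel (282,269), the medium hole at (282,252) and the small one at (265,256). The knob's mark points down-left, towards the tray. Next I compute the turret angle and move to a pre-grasp pose for a wrist look.

```bash
cat >> h.py <<'E'
def frame(ax,yaw):
    c,s=np.cos(yaw),np.sin(yaw);X=np.array([c,s,0]);Y=np.array([-s,c,0]);O=np.array([ax[0],ax[1],.125])
    A=-.5*X+np.array([0,0,np.cos(np.pi/6)]);U=np.cos(np.pi/6)*X+np.array([0,0,.5])
    return O,X,Y,A,U     # U upslope; A x U = Y
def onplane(s,uv,O,A,h,eef=None):
    o,d=ray(s,uv,eef);return o+d*((O+A*h-o)@A)/(d@A)
def capangle(p,O,A,U,Y):  # angle ccw from bore direction (-U), radius
    q=p-O;return np.arctan2(-(q@Y),-(q@U)),np.hypot(q@U,q@Y)
def knobrot(t,O,X,Y,A,U,flip):
    b=np.cos(t)*U+np.sin(t)*Y
    x=b*flip;z=-A;y=np.cross(z,x);return R.from_matrix(np.c_[x,y,z]).as_rotvec()
E
python3 - <<'E'
from h import *
import pickle
S=pickle.load(open('s0.pkl','rb'));s=S['side']
F=frame((.5327,-.1005),.229);O,X,Y,A,U=F
for n,uv,off in(('L',(282.2,269.2),np.pi/2),('M',(282.2,252),np.pi),('S',(265.2,255.9),-np.pi/2)):
    a,r=capangle(onplane(s,uv,O,A,.042),O,A,U,Y);print(n,(a-off+np.pi)%(2*np.pi)-np.pi,r)
t=.5
for f in(1,-1):
  for h in(.15,.046):
    print(f,h,[None if (q:=inverse_kinematics(O+A*h,knobrot(tt,*F,f))) is None else np.round(q,2).tolist() for tt in(t,np.pi)])
E
```

```text
L 0.06381081983685677 0.028215882962972606
M 0.01210959311974591 0.028261902606656515
S 0.10565086209789865 0.02632576988633526
1 0.15 [[0.11, -0.28, -0.67, -0.09, -0.66, 2.24], [0.11, -0.28, -0.67, -0.09, -0.66, -1.4]]
1 0.046 [[0.13, -0.07, -0.74, -0.13, -0.38, 2.28], [0.13, -0.07, -0.74, -0.13, -0.38, -1.37]]
-1 0.15 [[0.11, -0.28, -0.67, -0.09, -0.66, -0.9], [0.11, -0.28, -0.67, -0.09, -0.66, 1.74]]
-1 0.046 [[0.13, -0.07, -0.74, -0.13, -0.38, -0.87], [0.13, -0.07, -0.74, -0.13, -0.38, 1.78]]
```

```bash
python3 - <<'E'
from h import *
import pickle
F=frame((.5327,-.1005),.229);O,X,Y,A,U=F
servo_line([.675,0,.32],v=.25)
move_ptp(O+A*.15,knobrot(.06,*F,-1))
e=(get_eef_pos(),get_ee_rot());s=snapshot("wrist");s2=snapshot("scene");pickle.dump((e,s,s2),open('s1.pkl','wb'))
f=s['frame'].copy()
for h in(.042,.066):
  u=project(s,O+A*h,e);print(h,u);cv2.circle(f,tuple(int(round(x)) for x in u),3,(255,0,255),-1)
print(get_joints().round(2),get_time())
for a,c,b in blobs(mask(s,(22,150,100),(34,255,255)))[:3]:
    ys,xs=np.nonzero(b);print(a,c,cv2.fitEllipse(cv2.convexHull(np.c_[xs,ys].astype(np.int32))))
cv2.imwrite('pics/e.png',f[:,:,::-1])
E
```

```text
0.042 (np.float64(276.55800252878566), np.float64(208.45684383298408))
0.066 (np.float64(276.77746161896994), np.float64(217.84184818078893))
[ 0.12 -0.28 -0.67 -0.09 -0.66 -1.34] 1.8
7692 [277.4, 204.1] ((274.30108642578125, 205.5435028076172), (111.36573028564453, 117.03014373779297), 89.25528717041016)
854 [76.6, 178.2] ((76.7686767578125, 178.702880859375), (34.33675765991211, 59.650875091552734), 115.11699676513672)
```

View pics/e.png

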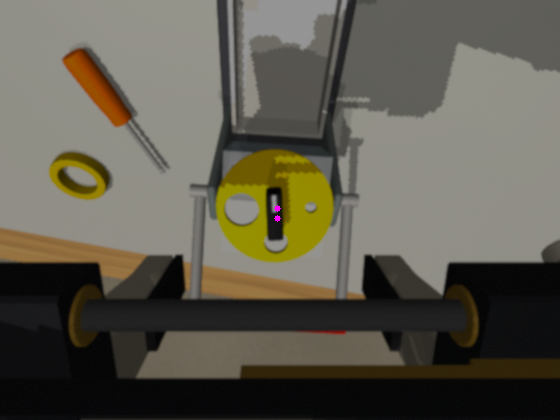

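The wrist view shows the cap centred near (274,206), the large hole at (241,209), the small one at (311,207), and the knob bar from (274,188) to (276,240). The bail-arm pivots are at (200,189) and (350,200). I'll refine the pose with these.

```bash
python3 - <<'E'
from h import *
import pickle
e,s,s2=pickle.load(open('s1.pkl','rb'))
F=frame((.5327,-.1005),.229);O,X,Y,A,U=F
p=onplane(s,(274.3,205.5),O,A,.042,e)-O-A*.042
print('cap centre err U,Y',p@U,p@Y)
a,b=[onz(s,u,.125,e) for u in((200,189),(350,200))];d=b-a;d*=np.sign(d[1]);print('arm yaw',np.arctan2(-d[0],d[1]),np.linalg.norm(d),((a+b)/2)[:2])
m=mask(s,(22,150,60),(34,255,255));ys,xs=np.nonzero(blobs(m)[0][2]);hull=cv2.convexHull(np.c_[xs,ys].astype(np.int32))
fill=np.zeros_like(m);cv2.fillPoly(fill,[hull],255)
inner=cv2.erode(fill,np.ones((3,3)))&~m
for ar,c,b_ in blobs(inner):
    P=onplane(s,c,O,A,.042,e)-p;q=capangle(P,O,A,U,Y);print('hole',ar,c,np.round(q,3))
v=cv2.cvtColor(s['frame'],cv2.COLOR_RGB2GRAY);k=((v<45)&(fill>0)).astype(np.uint8)
for ar,c,b_ in blobs(k)[:2]:
    E=ends(b_);Q=[onplane(s,x,O,A,.066,e) for x in E];dd=Q[0]-Q[1];print('knob',ar,c,E,'t',np.arctan2(dd@Y,dd@U),'mid',((Q[0]+Q[1])/2-O)@U,((Q[0]+Q[1])/2-O)@Y)
# scene: bail
red=cv2.bitwise_or(mask(s2,(0,170,90),(5,255,255)),mask(s2,(174,170,90),(180,255,255)))
for ar,c,b_ in blobs(red)[:3]:
    E=ends(b_);P=[onz(s2,x,.206) for x in E];d=P[0]-P[1];d*=np.sign(d[1]);print('bail',ar,c,P,np.linalg.norm(d),np.arctan2(-d[0],d[1]))
E
```

```text
cap centre err U,Y -0.0023050577247325176 -0.0019250987472397942
arm yaw 0.21108826724113142 0.13525212569612413 [ 0.53201766 -0.10144692]
hole 1076 [274.8, 221.1] [-3.048  0.013]
hole 892 [241.2, 208.7] [1.733 0.026]
hole 98 [310.4, 206.5] [-1.537  0.028]
knob 627 [274.6, 214.4] (array([274.197067 , 186.9493594]), array([275.02077589, 238.9521518 ])) t -3.063785273843231 mid -0.0031549022431502267 -0.0017609328623983435
bail 286 [217.9, 184.2] [array([ 0.59321584, -0.01302363,  0.206     ]), array([ 0.62355639, -0.15104736,  0.206     ])] 0.14131913847799907 0.21637984747400685
bail 74 [419.8, 18.8] [array([-0.54217763,  0.56008648,  0.206     ]), array([-0.45562081,  0.68321119,  0.206     ])] 0.15050507922194295 -0.6127373979849943
```

```bash
echo "F=frame((.5312,-.1012),.219);O,X,Y,A,U=F" >> h.py; python3 - <<'E'
from h import *
r=knobrot(.08,*F,-1)
servo_line(O+A*.12,rot=r,v=.1)
print(servo_line(O+A*.0455,v=.06,guard=8), get_wrist_force().round(1))
gripper_close();print('open',get_opening(),get_finger_force(),get_wrist_force().round(1),get_ft_torque().round(2))
q=get_joints();print(q.round(3))
q[5]+=np.pi-.08
try:
    goto_joints(q)
except MotionError as ex: print(ex)
hold(.3)
print(get_joints().round(3),get_wrist_force().round(1),get_ft_torque().round(2),get_opening(),get_time())
e=(get_eef_pos(),get_ee_rot());s=snapshot("wrist");s2=snapshot("side")
cv2.imwrite('pics/f.png',np.hstack([s['frame'][60:300,140:420],cv2.resize(s2['frame'][225:305,225:318],(280,240),interpolation=cv2.INTER_CUBIC)])[:,:,::-1])
E
```

```text
False [0.2 0.1 0.1]
open 0.011775241947303932 29.879601895809174 [-2.   4.9  1.3] [1.2  1.91 0.94]
[ 0.139 -0.079 -0.755 -0.111 -0.374 -1.319]
[ 0.14  -0.079 -0.754 -0.111 -0.373  1.743] [ 4.2  3.2 -1.3] [0.75 0.58 0.56] 0.011665607451352965 7.6917
```

View pics/f.png

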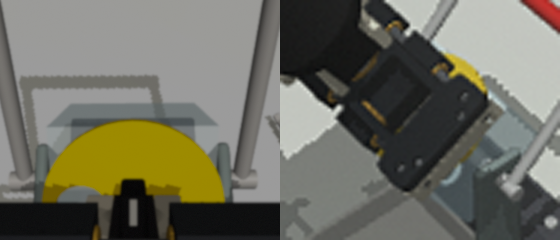

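The cap turned with the gripper: the white mark now faces the bail side in the wrist view. I'll release, back off along the axis and measure the angle.

```bash
cat > meas.py <<'E'
from h import *
def meas(s,e=None):
    m=mask(s,(22,150,60),(34,255,255));ys,xs=np.nonzero(blobs(m)[0][2]);hull=cv2.convexHull(np.c_[xs,ys].astype(np.int32))
    fill=np.zeros_like(m);cv2.fillPoly(fill,[hull],255);el=cv2.fitEllipse(hull)
    p=onplane(s,el[0],O,A,.042,e)-O-A*.042;print('cap err',p@U,p@Y)
    for ar,c,b_ in blobs(cv2.erode(fill,np.ones((3,3)))&~m):
        print('hole',ar,c,np.round(capangle(onplane(s,c,O,A,.042,e)-p,O,A,U,Y),3))
    v=cv2.cvtColor(s['frame'],cv2.COLOR_RGB2GRAY);k=((v<45)&(fill>0)).astype(np.uint8)
    for ar,c,b_ in blobs(k)[:2]:
        E=ends(b_);Q=[onplane(s,x,O,A,.066,e) for x in E];dd=Q[0]-Q[1];print('knob',ar,c,'t mod pi',np.arctan2(dd@Y,dd@U)%np.pi)
E
python3 - <<'E'
from meas import *
let_go();print(get_wrist_force().round(1))
servo_line(O+A*.15,v=.12)
e=(get_eef_pos(),get_ee_rot());s=snapshot("wrist");s2=snapshot("side")
meas(s,e)
try: meas(s2)
except Exception as x: print(x)
cv2.imwrite('pics/g.png',np.hstack([s['frame'][100:340,140:420],cv2.resize(s2['frame'][225:305,225:318],(280,240),interpolation=cv2.INTER_CUBIC)])[:,:,::-1]);print(get_time())
E
```

```text
[ 0.8 -0.4 -0.4]
cap err 0.003442057847332505 -0.0017981481185236777
hole 1095 [272.5, 220.3] [0.005 0.013]
hole 866 [239.5, 206.9] [-1.501  0.026]
hole 87 [308.6, 206.8] [1.509 0.028]
knob 718 [272.4, 215.0] t mod pi 0.009880012809913552
cap err 0.0009632982396704565 -0.004978227035919204
hole 263 [268.7, 262.3] [-1.076  0.015]
knob 113 [271.7, 261.5] t mod pi 3.1133945713166606
10.2167
```

View pics/g.png

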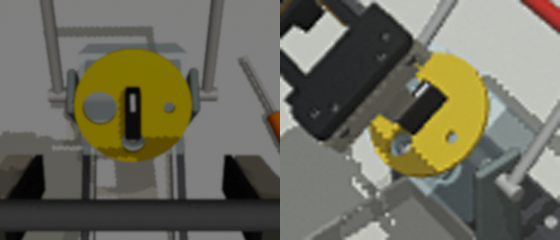

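The medium hole is over the bore: the large and small holes sit at ∓1.50, symmetric about it, and the knob is within 0.01 rad of pi. Now the bail.

```bash
cat >> h.py <<'E'
def bail(th,dz=-.013):
    f=np.pi/4-th;return O+.1148*(np.sin(f)*X+np.cos(f)*np.array([0,0,1]))+np.array([0,0,dz])
def brot(sg):
    z=np.array([0,0,-1.]);y=sg*X;return R.from_matrix(np.c_[np.cross(y,z),y,z]).as_rotvec()
E
python3 - <<'E'
from h import *
for sg in(1,-1):
    print(sg,[None if (q:=inverse_kinematics(p,brot(sg))) is None else q.round(2).tolist() for p in(bail(0)+[0,0,.1],bail(0),bail(.9),bail(1.7))])
sg=-1
servo_line(O+A*.15+np.array([0,0,.1]),v=.2)
try: move_ptp(bail(0)+[0,0,.09],brot(sg))
except MotionError as ex: print(ex)
print(get_time(),get_joints().round(2))
for n in("side","scene"):
    s=snapshot(n);red=cv2.bitwise_or(mask(s,(0,170,90),(5,255,255)),mask(s,(174,170,90),(180,255,255)))
    for a,c,b in blobs(red)[:1]:
        P=[onz(s,x,.206) for x in ends(b)];m=(P[0]+P[1])/2-O;print(n,a,m@X,m@Y,np.linalg.norm(P[0]-P[1]))
E
```

```text
1 [None, None, None, None]
-1 [[0.18, 0.23, -0.02, 0.0, -1.32, 0.04], [0.18, 0.29, -0.17, 0.0, -1.11, 0.04], [0.17, 0.12, -0.31, 0.0, -1.14, 0.05], [0.16, 0.03, -0.51, 0.0, -1.03, 0.05]]
12.3333 [ 0.18  0.23 -0.04  0.   -1.3   0.04]
side 234 0.08320382622187361 -0.00535533022407176 0.1214144936508285
scene 128 0.07896978268585124 -0.03348106056371236 0.07036713065662675
```

```bash
python3 - <<'E'
from h import *
print(servo_line(bail(0),v=.08,guard=8))
gripper_close();print(get_opening(),get_finger_force(),get_wrist_force().round(1))
if get_opening()>.008:
    for th in np.linspace(0,1.0,7)[1:]: servo_line(bail(th),v=.08)
    print(get_wrist_force().round(1),get_opening())
    for th in np.linspace(1.0,1.68,5)[1:]:
        servo_line(bail(th),v=.05);print(round(th,2),get_wrist_force().round(1),get_eef_pos().round(3))
hold(1)
print(get_opening(),get_time())
s=snapshot("side");s2=snapshot("scene")
cv2.imwrite('pics/i.png',np.hstack([cv2.resize(s['frame'][200:360,200:360],(400,400),interpolation=cv2.INTER_CUBIC),cv2.resize(s2['frame'][140:270,160:290],(400,400),interpolation=cv2.INTER_CUBIC)])[:,:,::-1])
E
```

```text
False
0.013228803541417889 30.000683963298798 [ 3. -0. -0.]
[-0.4 -0.5  9.8] 0.013263393922083106
1.17 [ 2.6 -2.4  3.4] [ 0.489 -0.111  0.218]
1.34 [ 2.8 -3.7  0.7] [ 0.472 -0.115  0.209]
1.51 [ 5.7 -3.6 -2.1] [ 0.457 -0.118  0.197]
1.68 [ 7.  -3.6 -3.3] [ 0.444 -0.121  0.183]
0.01268355899531074 20.3833
```

View pics/i.png

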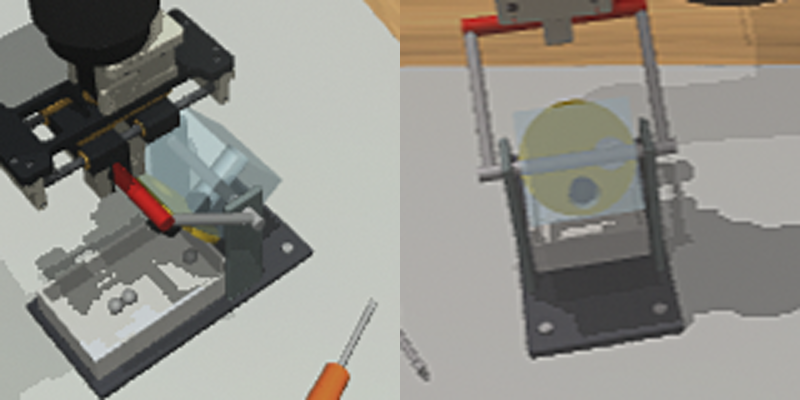

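The two views show two bright balls in the tray at crop (115,305) and (130,297), and what is probably the third in shade at (190,257). The big ball shows as a dark disc behind the hole. I'll zoom in to confirm the third.

```bash
python3 - <<'E'
from h import *
s0=snapshot("side");hold(.7)
s=snapshot("side");print(project(s,O-.0815*X-[0,0,.104]))
c=(276,303)  # shaded ball, full-frame
p=onz(s,c,.021)-O;print('cand in disp frame',p@X,p@Y,'others',[( (onz(s,u,.021)-O)@X,(onz(s,u,.021)-O)@Y) for u in((246,322),(252,319))])
f=cv2.resize(s['frame'][280:350,210:310],(800,560),interpolation=cv2.INTER_CUBIC);f=(255*(f/255.)**.6).astype(np.uint8)
cv2.imwrite('pics/j.png',f[:,:,::-1]);print(np.abs(s['frame'].astype(int)-s0['frame'])[280:350,210:310].max())
E
```

```text
(np.float64(253.8817137011873), np.float64(315.97531787054794))
cand in disp frame -0.02058431387943635 -0.002803484624449788 others [(np.float64(-0.10468799408067145), np.float64(-0.0021076591036883648)), (np.float64(-0.08954200122004663), np.float64(-0.004004536467763126))]
4
```

View pics/j.png

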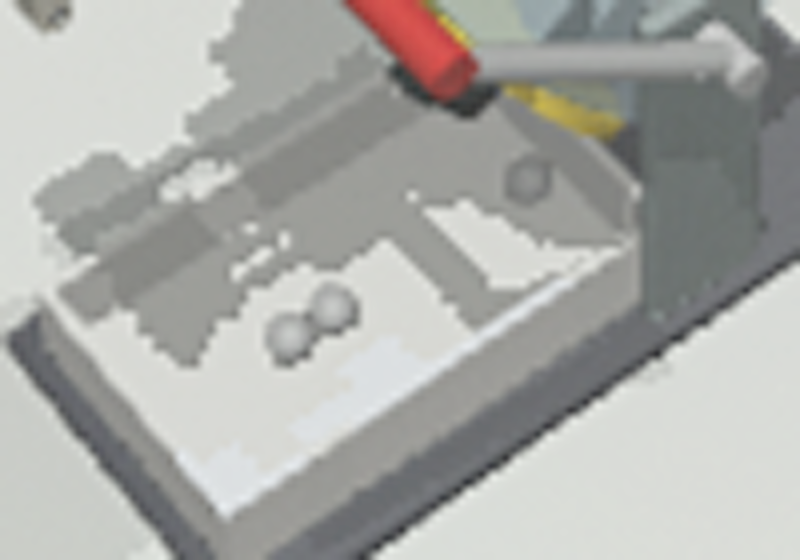

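All three balls are in the tray: two at (290,338) and (333,308), and the shaded third at (528,180). Swinging back now.

```bash
python3 - <<'E'
from h import *
for th in np.linspace(1.68,.12,9)[1:]: servo_line(bail(th),v=.07)
print(get_wrist_force().round(1))
print(servo_line(bail(.03),v=.04))
w0=get_wrist_force()
print(servo_line(bail(-.07),v=.02,guard=12),w0.round(1),get_wrist_force().round(1),'eef-bail0',((get_eef_pos()-bail(0))@X).round(4),get_opening())
let_go();print(get_wrist_force().round(1))
servo_line(get_eef_pos()+[0,0,.1],v=.1)
move_ptp([.675,0.05,.33],brot(-1));hold(.3)
print(get_time())
s=snapshot("side");s2=snapshot("scene")
red=cv2.bitwise_or(mask(s,(0,170,90),(5,255,255)),mask(s,(174,170,90),(180,255,255)))
print([ends(b) for a,c,b in blobs(red)[:1]])
cv2.imwrite('pics/k.png',np.hstack([cv2.resize(s['frame'][195:365,200:370],(400,400),interpolation=cv2.INTER_CUBIC),cv2.resize(s2['frame'],(400,300))[:,:].copy() if 0 else cv2.copyMakeBorder(cv2.resize(s2['frame'],(400,300)),0,100,0,0,cv2.BORDER_CONSTANT)])[:,:,::-1])
E
```

```text
[-0.9 -1.8 -2.1]
False
True [-0.6 -1.3 -0.3] [-2.2 -0.3  4.9] eef-bail0 0.0011 0.013045366065857739
[0.2 0.6 1. ]
29.225
[(array([289.12511661, 207.84916238]), array([331.40670193, 242.92084235]))]
```

View pics/k.png

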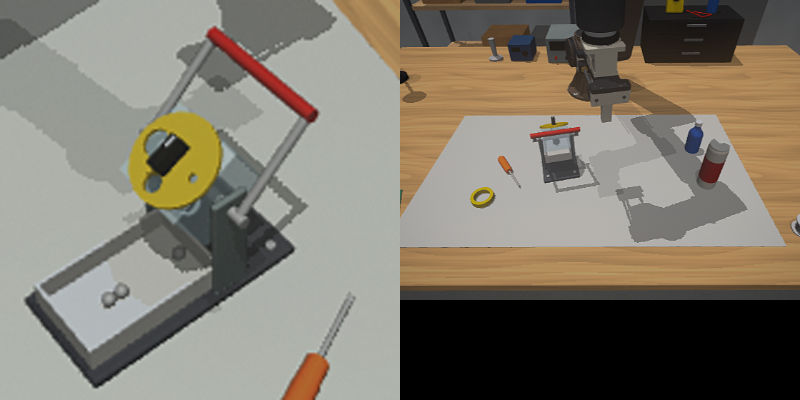

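```bash
python3 - <<'E'
from h import *
import pickle
a=pickle.load(open('s0.pkl','rb'))['side'];b=snapshot("side")
g=[cv2.cvtColor(x['frame'],cv2.COLOR_RGB2GRAY).astype(np.float32)[200:250,280:340] for x in(a,b)]
def red(s): return cv2.bitwise_or(mask(s,(0,170,90),(5,255,255)),mask(s,(174,170,90),(180,255,255)))
A_,B_=[blobs(red(x))[0] for x in(a,b)];print(A_[:2],B_[:2],(A_[2]!=B_[2]).sum())
print(project(b,bail(0,0)),project(b,bail(.03,0)))
E
```

```text
(289, [311.0, 226.0]) (286, [310.7, 225.7]) 7
(np.float64(309.962520731388), np.float64(226.11174070269806)) (np.float64(309.0987799141587), np.float64(225.8284881217734))
```

The bail is back to within a fraction of a pixel, which could still be about 0.01 rad short. A gentle push with shut fingers will make sure it is on the stop.

```bash
python3 - <<'E'
from h import *
import pickle
gripper_close()
p=bail(0,-.010)-.042*X
move_ptp(p+[0,0,.11],brot(-1))
print(servo_line(p,v=.08,guard=6))
print(servo_line(p+.03*X,v=.025,guard=18),((get_eef_pos()-bail(0))@X).round(4),get_wrist_force().round(1))
hold(.3);print(get_wrist_force().round(1))
servo_line(p,v=.06);servo_line(p+[0,0,.12],v=.12)
move_ptp([.675,0.05,.33],brot(-1));hold(.3)
a=pickle.load(open('s0.pkl','rb'))['side'];b=snapshot("side")
def red(s): return cv2.bitwise_or(mask(s,(0,170,90),(5,255,255)),mask(s,(174,170,90),(180,255,255)))
A_,B_=[blobs(red(x))[0] for x in(a,b)];print(A_[:2],B_[:2],(A_[2]!=B_[2]).sum(),get_time())
E
```

```text
False
True -0.022 [-1.  -0.1  0.7]
[-0.6  0.2  0.4]
(289, [311.0, 226.0]) (285, [310.6, 225.7]) 8 36.9667
```

The guard may have tripped on impact, so I'll push again in small steps and look for a sustained force.

```bash
python3 - <<'E'
from h import *
import pickle
p=bail(0,-.010)-.042*X
move_ptp(p+[0,0,.11],brot(-1))
servo_line(p,v=.1,guard=6)
servo_line(p+.017*X,v=.05)
for d in np.arange(.018,.030,.001):
    servo_line(p+d*X,v=.02);hold(.1);f=get_wrist_force();print(round(d,3),((get_eef_pos()-bail(0))@X).round(4),(f@X).round(1),f[2].round(1))
    if f@X<-10:break
servo_line(p,v=.08);servo_line(p+[0,0,.12],v=.15)
move_ptp([.675,0.05,.33],brot(-1));hold(.3)
a=pickle.load(open('s0.pkl','rb'))['side'];b=snapshot("side")
def red(s): return cv2.bitwise_or(mask(s,(0,170,90),(5,255,255)),mask(s,(174,170,90),(180,255,255)))
A_,B_=[blobs(red(x))[0] for x in(a,b)];print(A_[:2],B_[:2],(A_[2]!=B_[2]).sum(),get_time())
cv2.imwrite('pics/l.png',cv2.resize(b['frame'][195:365,200:370],(500,500))[:,:,::-1])
E
```

```text
0.018 -0.0241 -0.8 -0.2
0.019 -0.023 -0.1 -0.5
0.02 -0.022 -0.9 0.0
0.021 -0.0218 -5.6 2.1
0.022 -0.0217 -8.2 4.8
0.023 -0.0216 -11.2 7.1
(289, [311.0, 226.0]) (284, [310.7, 225.7]) 9 44.0333
```

View pics/l.png

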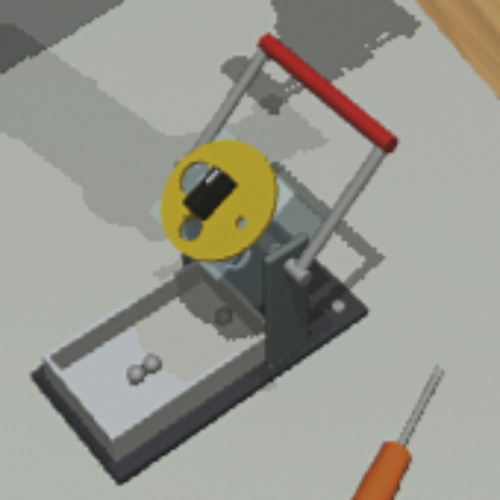

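The force built up steadily with almost no movement, so the canister is against its rest stop. The picture shows the three balls in the tray at (135,374), (152,362) and (224,316), and the robot clear.

```bash
python3 -c "
from plant import *
print(job_done(),get_time())"
```

```text
the job is handed in; nothing more can be done
the job is handed in; nothing more can be done
```

The job is handed in at about 44 s: the middle hole was set over the bore, all three steel balls are in the tray, the big ball last showed behind the hole at full tip, the dispenser is back on its rest stop and let go, and the loose items were not touched.

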